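Gauge the stand's sleeves and hold the good one in the saddle for the U-bolt

TASK

Of the two aluminium sleeves one slides all the way down over the gauge pin and the other is bored too tight: check the good one fully home on the pin, and put the tight one in the shallow wooden tray. Then stand the good one upright on the stand's foot plate in the V of the saddle, bring it up gently and keep it pressed into the V with a steady push of about 12 N so that the teacher can fit the U-bolt: finish while still holding it pressed there, without letting go. Leave the U-bolt, the brown bottle and the spatula alone.

Things in the scene. Friction and masses are not known exactly. Their poses are not given: they have to be found in the camera images.
- sleeve_1: plain aluminium tube, 30 mm outside, 80 mm long, about 0.1 kg, standing upright on the table; origin at the centre of its lower end, z along its axis. From outside like sleeve_2. One of the two has an 18.4 mm bore and fits over the gauge pin, the other a 13.2 mm bore (thicker wall) and stops on the pin's tip; the pin tells which
- sleeve_2: the second tube, same outer size, origin and axes as sleeve_1. The two stand to the robot's left, at least 90 mm apart
- gauge: gauge, fixed: steel pin of 16 mm, 40 mm tall (the last 6 mm tapered to 10 mm), upright in the middle of a dark wooden block 70 x 70 x 18 mm; origin at the centre of the block's underside, z up
- pin_foot (a point): point on the pin's axis at the block's top, 18 mm above the table; a sleeve that is home has its lower end here
- tray: shallow open wooden tray, fixed, 130 (x) x 110 (y) x 26 mm high, walls and floor 5 mm; origin at the centre of its underside
- stand: base of a stirrer stand, fixed, grey steel: foot plate from x -45 to +105 mm, 120 mm wide (y), 8 mm thick; upright back plate 90 mm wide, its front at x = +30 mm, its top 69 mm above the table, with two U-bolt holes. Origin on the table below the sleeve's seat, z up. The sleeve is pressed along the stand's +x, which points roughly away from the robot
- saddle: aluminium V block on the back plate's front, fixed, 26 mm wide, 14 to 60 mm above the table, origin and axes as the stand. Its 120 degree V opens to -x and takes the 30 mm sleeve. Rigid: the arm's own give sets how fast the push grows (from 5 N per mm of commanded travel). It is narrower than the sleeve, so fingers on the sleeve's sides (along the stand's y) pass beside it
- seat (a point): point on the foot plate's top, 8 mm above the table, where the centre of the sleeve's lower end is when the sleeve lies in the V; same axes as the stand. Bearing down on the plate lets friction there take part of the push from the saddle: let it touch lightly or stand a millimetre or two clear
- u_bolt: steel U-bolt with two nuts, 48 x 72 mm, lying on the table; leave it
- bottle: dark brown bottle with black cap, 45 x 104 mm, upright; origin at the centre of its base; leave it
- spatula: black silicone spatula, 258 x 50 x 9 mm, lying on the table behind the stand; leave it
Mind the look-alikes: they are no part of the job. Leave any green look-alike of the sleeve_2 alone.

How it is judged:
By the outcome, as a careful person would: the job done as asked, in the order asked, and still so for the second after the job is handed in, while the arm keeps its last pose, push and grip.
It also fails if it takes over 72 s, if anything falls off the work surface, if the arm or the gripper's body presses on something with over 40 N, if the wrist force passes 120 N, or if a joint passes its speed limit or range.

ROBOT

A 6-joint arm with a two-finger parallel gripper is mounted at the origin on the work surface; the furniture and walls round the work are solid. World frame = base frame: x ahead of the robot, y to its left, z up, the work surface at z = 0. Lengths are in m, angles in degrees, forces in N, time in s.
With the tool pointing down it reaches from about 0.375 to 0.75 m from the base axis. Payload 9 kg.
Tool frame: the origin (TCP) lies where the fingers leave the gripper's body, on its centre line; the fingertips stand 73 mm ahead of it and the grasp point (between the pads) lies 54 mm ahead of it (robot.tip_reach is the distance from the TCP to the fingertips, in m); z points along the fingers, y is the direction in which the jaws open and shut (so a half turn about z gives the same grasp; the last joint's range is limited). The gripper opens to 85 mm and grips with 20 to 120 N. Pads are 22 mm wide; open, the fingers measure 114 mm over their backs; the gripper's body (76 mm by 85 mm) begins 54 mm behind the grasp point. The pads swing forward as they close: fully open they stand 13 mm farther back than shut.
Start: joints at [52.042, 5.964, 5.575, 89.605, 0, 77.527], TCP at [0.258, 0.542, 0.304] pointing down, gripper open.
Joint ranges: [-171.21, 171.21], [-48.23, 106.86], [-62.78, 66.21], [-105.2, 120.99], [-86.42, 89.51], [-180, 180]. Speed limits (degrees/s): [127.2, 127.2, 147.25, 180, 180, 180].

INTERFACE

Orientations are given as [roll, pitch, yaw] about the fixed x, y, z axes, in that order (R = Rz(yaw) Ry(pitch) Rx(roll)).
In Python, from plant import robot gives the robot as it stands. Calls block until the motion is done:
- robot.move_pose(position, orientation): joint-space move of the TCP to a pose.
- robot.line_to(position, vel=0.15, rotation=None, guard=None): straight line of the TCP; rotation=None keeps the orientation; vel is the mean speed in m/s. With guard (N) it stops when the force on the tool has changed by that much, and returns True; else False.
- robot.goto_joints(angles): joint-space move.
- robot.set_gripper(opening): finger opening in m; the grip force is fixed at half the most; returns when the fingers have stopped.
- robot.pause(seconds).
- robot.ik(position, orientation): joint angles nearest the present ones, or None.
- robot.observe(): the state.
- robot.grab_frame(name): name is "scene" or "top"; returns the picture (400x640x3 uint8, blue, green, red); there is no depth.
- robot.get_calibration(name): a dict with "vertical_fov" (degrees; the focal length in pixels is half the picture's height over the tangent of half this angle, whatever the lens; pixels are square), "cx", "cy" (the principal point, pixels), "rvec" (rotation vector, rad) and "tvec" (3), from world to camera coordinates, as OpenCV has them. Camera axes: x right, y down, z forward; pixel columns grow to the right and rows downward; lengths in m; the calibration is good to about 2 mm. A picture is of the moment at which its call begins. get_calibration takes no time and is no camera call.
A pose or a line that the arm cannot do raises robot.IKError and nothing moves.
- robot.job_done(): hands the job in, once; it reports no verdict.
The state is a dict: "time": time; "q": joint angles; "qvel": joint speeds; "joint_torque": joint torques, N m; "tool_pos": TCP position; "tcp_rot": TCP orientation; "ft_force": force on the tool from outside, world axes, zero at the start; "torque": the same for the moment, N m; "gripper_width": finger opening in m.
Only numpy, scipy, OpenCV 4.12 (cv2) and the standard library are available. Lean on these libraries where they do the work, as an engineer would, in place of code of your own. Each camera call takes 0.05 s, during which the arm holds its last target. There are 200 camera calls.

## Working session

There is one attempt and no reset: what is moved stays moved. The work goes in short steps, each a Python script; the robot and the scene stay as the last script left them, time stands still between calls to the robot, and variables do not carry over. Pictures are saved under pics/ and viewed, about 8 in all and at most 12, crops included, and the job is handed in when it is done.

```bash
ls; mkdir -p pics; python3 - <<'E'
from plant import robot
import cv2
for n in("scene","top"):
    f=robot.grab_frame(n); cv2.imwrite(f"pics/{n}0.png",f); print(n,robot.get_calibration(n))
o=robot.observe(); print(o)
E
```

```text
pics
scene {'vertical_fov': 51.41419577665488, 'cx': 323.75699615669436, 'cy': 199.15440915820764, 'rvec': array([ 2.11428371, -1.21866968,  0.4661806 ]), 'tvec': array([-0.31364068,  0.38161223,  0.74287679])}
top {'vertical_fov': 57.70354860767117, 'cx': 315.3380397677759, 'cy': 198.18578635633955, 'rvec': array([ 2.20369451, -2.17920198,  0.08183783]), 'tvec': array([-0.03670676,  0.56259   ,  1.00171462])}
{'time': 0.1, 'q': array([5.20399299e+01, 5.99492938e+00, 5.53147258e+00, 8.96052819e+01,
       9.74047133e-04, 7.75269520e+01]), 'qvel': array([-0.0219881 , -0.11835565,  0.13907736, -0.12604452,  0.0397484 ,
        0.04996125]), 'joint_torque': array([ 4.67986931e-03, -5.58206964e+01,  5.04722857e+01,  1.28623884e-02,
       -3.49688280e-04, -8.11394727e-06]), 'tool_pos': array([0.25803283, 0.54144147, 0.30320237]), 'tcp_rot': array([-1.79933094e+02, -1.57972713e-02,  1.54512968e+02]), 'ft_force': array([-0.25706163,  0.33820743, -1.12024542]), 'torque': array([ 0.02073364,  0.00479332, -0.01725371]), 'gripper_width': 0.08558350520329688}
```

View pics/scene0.png

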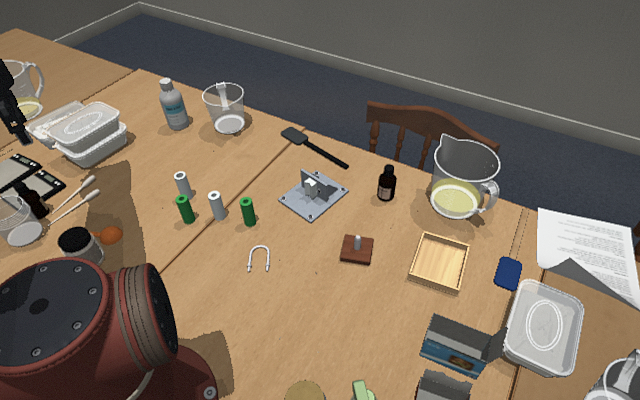

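View pics/top0.png

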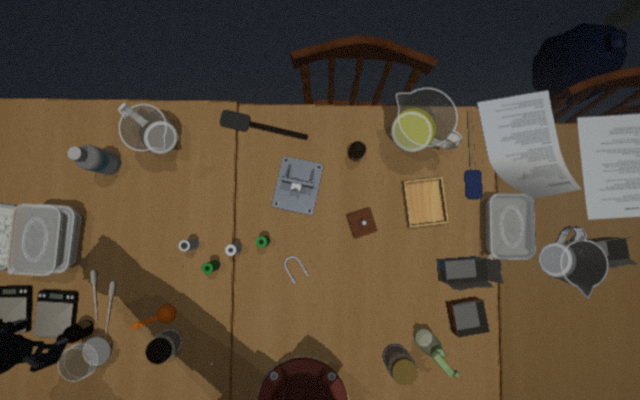

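Candidates for the sleeves: aluminium tubes at top (184,245) and (231,250), and green look-alikes at (262,242) and (208,267), which I leave alone. The stand is at about (297,185), gauge (362,223), tray (425,203), U-bolt (295,268), bottle (356,150). Now close crops.

```bash
cat > h.py <<'E'
import numpy as np, cv2
from plant import robot
def cam(n):
    c=robot.get_calibration(n); f=200/np.tan(np.radians(c["vertical_fov"]/2))
    return np.array([[f,0,c["cx"]],[0,f,c["cy"]],[0,0,1]]),np.array(c["rvec"]),np.array(c["tvec"])
def w(n,u,v,z):
    K,r,t=cam(n); R=cv2.Rodrigues(r)[0]; d=R.T@np.linalg.solve(K,[u,v,1]); o=-R.T@t
    return (o+d*(z-o[2])/d[2])[:2]
def px(n,P):
    K,r,t=cam(n); return cv2.projectPoints(np.array(P,float).reshape(-1,1,3),r,t,K,None)[0].reshape(-1,2)
def crop(n,x0,y0,x1,y1,k,name,f=None):
    f=robot.grab_frame(n) if f is None else f
    c=cv2.resize(f[y0:y1,x0:x1],None,fx=k,fy=k,interpolation=cv2.INTER_CUBIC)
    for x in range((x0+9)//10*10,x1,10):
        cv2.line(c,((x-x0)*k,0),((x-x0)*k,6),(0,0,255),1)
        if x%20==0: cv2.putText(c,str(x),((x-x0)*k-10,18),0,.4,(0,0,255),1)
    for y in range((y0+9)//10*10,y1,10):
        cv2.line(c,(0,(y-y0)*k),(6,(y-y0)*k),(0,0,255),1)
        if y%20==0: cv2.putText(c,str(y),(8,(y-y0)*k+4),0,.4,(0,0,255),1)
    cv2.imwrite(f"pics/{name}.png",c)
E
python3 - <<'E'
from h import *
f=cv2.imread("pics/top0.png")
a=f.copy()
crop("top",170,140,300,275,4,"c1",f); 
A=cv2.imread("pics/c1.png")
crop("top",335,140,455,245,5,"c2",f)
E
python3 - <<'E'
import cv2,numpy as np
from h import *
f=cv2.imread("pics/top0.png")
crop("top",172,150,332,275,5,"c1",f)
E
```

```text
(no output)
```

View pics/c1.png

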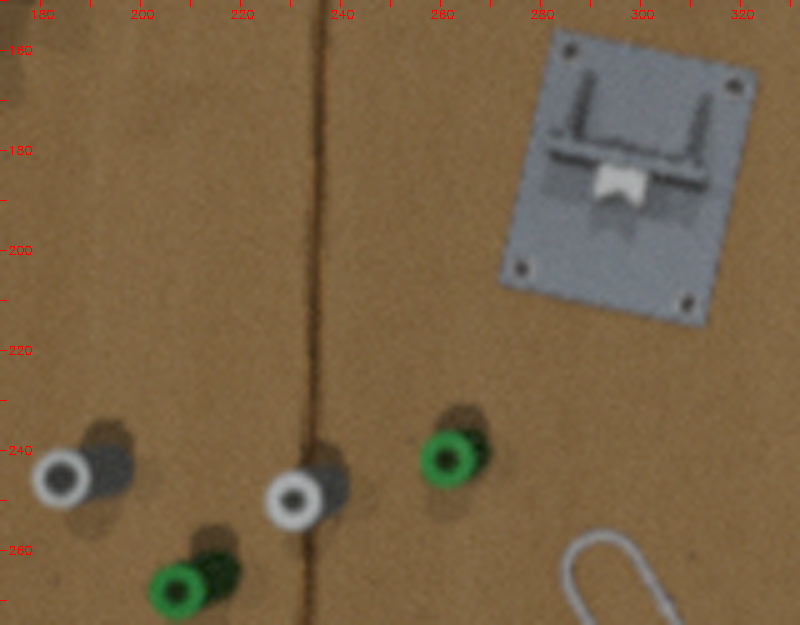

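View pics/c2.png

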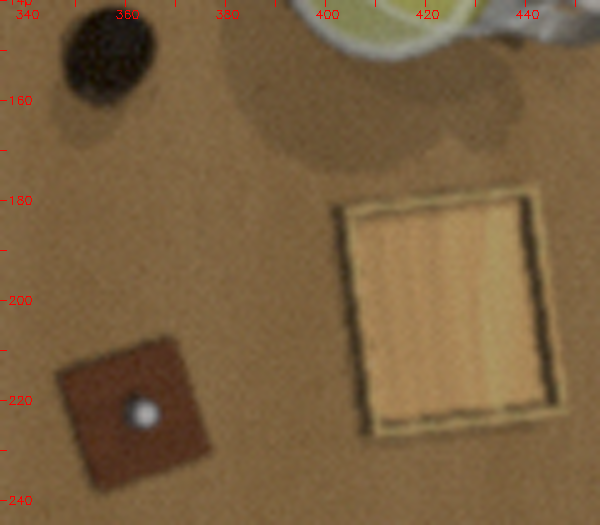

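Top crop: sleeve tops at (184,245.5), whose bore looks wider, and (230.8,249.8). Stand plate corners are (282.5,156), (323,164), (313,215) and (272,207). The gauge block's corners and pin tip (363.8,222.7) are clear, and so is the tray rim. Next I locate everything and check it against the scene camera.

```bash
python3 - <<'E'
from h import *
def fit(L,W):
    L=np.array(L,float);W=np.array(W);a=L-L.mean(0);b=W-W.mean(0)
    th=np.arctan2((a[:,0]*b[:,1]-a[:,1]*b[:,0]).sum(),(a*b).sum()); R=np.array([[np.cos(th),-np.sin(th)],[np.sin(th),np.cos(th)]])
    t=W.mean(0)-R@L.mean(0); return t,np.degrees(th),np.linalg.norm(L@R.T+t-W,axis=1)
s=[(.105,.06),(.105,-.06),(-.045,-.06),(-.045,.06)]
print("stand",*fit(s,[w("top",*p,.008) for p in[(282.5,155.5),(323.2,164),(312.8,215.2),(271.8,207)]]))
g=[(.035,.035),(.035,-.035),(-.035,-.035),(-.035,.035)]
print("gauge",*fit(g,[w("top",*p,.018) for p in[(346,214.5),(369.5,207.3),(377.6,230.5),(354,238.5)]]),"tip",w("top",363.8,222.7,.058))
t=[(.065,.055),(.065,-.055),(-.065,-.055),(-.065,.055)]
print("tray",*fit(t,[w("top",*p,.026) for p in[(403.5,182),(442.5,177.5),(448,222),(409,227)]]))
for p in[(184,245.5),(230.8,249.8),(261,241.8),(207.3,268)]:
    q=w("top",*p,.08); print("sl",q,np.hypot(*q),px("scene",[*q,.08]),px("scene",[*q,0]))
q=w("top",363.8,222.7,.058);print("tip scene",px("scene",[*q,.058]))
f=cv2.imread("pics/scene0.png"); crop("scene",160,160,390,290,3,"c3",f)
print(robot.observe()["time"])
E
```

```text
stand [0.57040875 0.02604249] -10.819520516753817 [0.00051698 0.00077168 0.00070754 0.000851  ]
gauge [ 0.49570312 -0.16139644] 18.743284352687013 [0.00051027 0.0010474  0.00050219 0.00023514] tip [ 0.49566242 -0.16139856]
tray [ 0.55524678 -0.3393006 ] 6.951203535266048 [0.00230907 0.0019197  0.00292025 0.00124371]
sl [0.4311142  0.31173383] 0.5320126277309997 [[178.81631005 175.90910709]] [[186.86165993 197.7095047 ]]
sl [0.42121775 0.18944738] 0.46186004771789724 [[213.47589759 195.72083461]] [[219.98394984 217.44324608]]
sl [0.44281846 0.11107933] 0.45653785129706864 [[244.94788946 201.82928413]] [[249.78940891 223.52600766]]
sl [0.37357414 0.24925005] 0.4490915557914853 [[181.03401901 199.30171935]] [[189.38435336 220.96356993]]
tip scene [[357.35195124 237.51053067]]
0.1
```

View pics/c3.png

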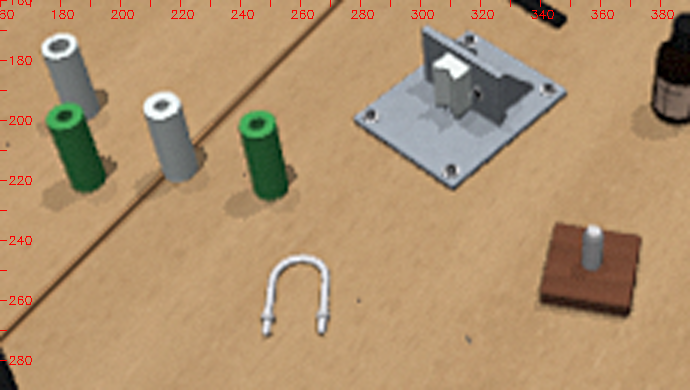

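The scene camera agrees within about 2 mm: sleeve tops seen at (180,175.5) and (213,195), pin tip at (357.5,237). I try the left sleeve first because its bore looks wider. I'll pinch it twice, 90° apart, to centre it on the tool axis.

```bash
cat >> h.py <<'E'
Y=169.2
def go(x,y,z,yaw=Y): robot.move_pose([x,y,z],[180,0,yaw])
def st(l=""):
    o=robot.observe(); print(l,round(o["time"],2),np.round(o["tool_pos"],4),np.round(o["tcp_rot"],1),"F",np.round(o["ft_force"],1),"g",round(o["gripper_width"],4)); return o
def pick(x,y,z=.097):
    robot.set_gripper(.052)
    go(x,y,.20,Y-90); robot.line_to([x,y,z],.12); robot.set_gripper(0.0); st("p1")
    robot.set_gripper(.052); go(x,y,z,Y); robot.set_gripper(0.0); st("p2")
E
python3 - <<'E'
from h import *
pick(.4311,.3117)
robot.line_to([.4311,.3117,.23],.15); st("up")
go(.4957,-.1614,.175); st("over pin")
f=robot.grab_frame("scene"); crop("scene",300,150,420,270,5,"p4",f)
print(px("scene",[[.4957,-.1614,.078]]))
E
```

```text
p1 3.04 [0.4317 0.312  0.0981] [ 1.799e+02 -1.000e-01  7.920e+01] F [-1.5 -0.   6.5] g 0.0289
p2 5.12 [0.4312 0.3117 0.0973] [180.    0.  169.2] F [-0.8  0.   2.4] g 0.029
up 6.16 [0.4307 0.3115 0.2288] [-1.799e+02 -1.000e-01  1.692e+02] F [-0.2 -0.9 -1.2] g 0.0294
over pin 7.91 [ 0.496  -0.1606  0.1751] [180.    0.  169.3] F [-0.  -0.7 -0.4] g 0.0293
[[357.77084785 231.91736515]]
```

View pics/p4.png

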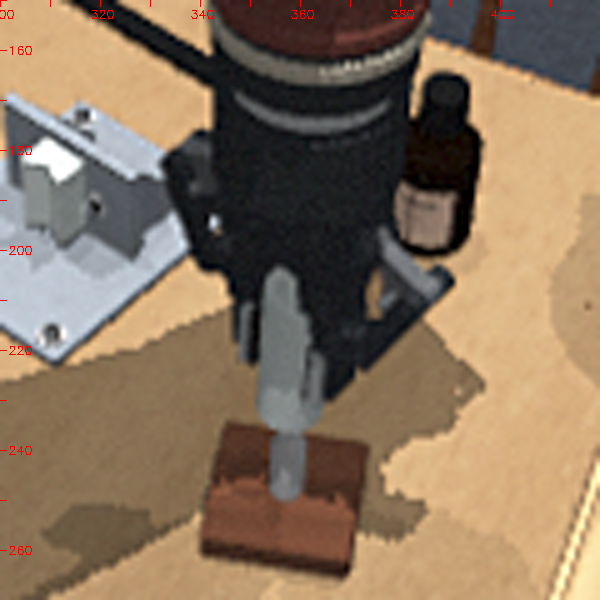

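The sleeve's lower end (about 358,234) sits over the pin (357,238–250). I lower it under guard.

```bash
python3 - <<'E'
from h import *
P=(.4957,-.1614)
print(robot.line_to([*P,.150],.06,guard=8)); o=st()
if o["tool_pos"][2]<.1525:
    print(robot.line_to([*P,.112],.04,guard=10)); st()
E
```

```text
False
 8.53 [ 0.4955 -0.1613  0.1497] [180.   -0.  169.2] F [-1.3  0.1 -0.9] g 0.0293
True
 9.34 [ 0.4959 -0.1613  0.1152] [180.    0.  169.2] F [-0.8  0.3  4.8] g 0.029
```

It went down past the tip to TCP z 0.115, so the lower end is at about 18 mm: home. I release it there, look once, then take the other sleeve to the tray.

```bash
python3 - <<'E'
from h import *
robot.set_gripper(.052); robot.pause(.2)
robot.line_to([.4957,-.1614,.21],.15); 
B=(.4212,.1894)
go(*B,.22,Y-90); st()
f=robot.grab_frame("scene"); cv2.imwrite("pics/home.png",f); crop("scene",300,170,420,270,6,"p5",f)
A=(.4957,-.1614)
print(px("scene",[[*A,.018],[*A,.098]]))
pick(*B); robot.line_to([*B,.26],.15); st("lifted")
E
```

```text
12.63 [0.4213 0.1891 0.2198] [-180.     0.    79.2] F [ 0.2 -0.7  0.3] g 0.052
[[356.5761628  248.15619482]
 [358.19474096 226.15557221]]
p1 14.49 [0.4218 0.1895 0.098 ] [179.9  -0.   79.2] F [-1.2 -0.2  5.6] g 0.0286
p2 16.57 [0.4213 0.1894 0.0972] [180.    0.  169.2] F [-0.3  1.1  2.4] g 0.0283
lifted 17.81 [0.4208 0.1893 0.259 ] [-1.800e+02 -1.000e-01  1.692e+02] F [-0.6  0.1 -1.3] g 0.0286
```

View pics/p5.png

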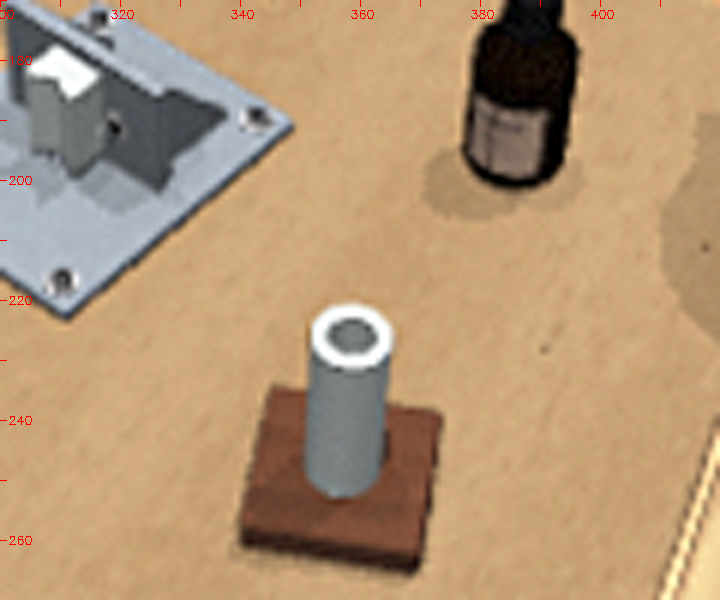

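The sleeve is home: its top centre is at (358,226), against a predicted (358,226). Next, the tight one goes to the tray, then I pick the good one off the pin.

```bash
python3 - <<'E'
from h import *
T=(.555,-.339)
go(*T,.24); robot.line_to([*T,.112],.15); print(robot.line_to([*T,.099],.03,guard=5)); st("tray")
robot.set_gripper(.052); robot.pause(.1); robot.line_to([*T,.24],.2); st("released")
P=(.4957,-.1614)
go(*P,.22); 
f=robot.grab_frame("top"); crop("top",330,160,460,250,6,"p6",f)
robot.line_to([*P,.115],.12); robot.set_gripper(0.0); st("gripped")
robot.line_to([*P,.23],.12); st("up")
E
```

```text
True
tray 21.17 [ 0.5556 -0.3392  0.1021] [-1.800e+02  1.000e-01  1.692e+02] F [1.7 1.6 3.2] g 0.0284
released 22.46 [ 0.5546 -0.3387  0.2385] [ 1.799e+02 -1.000e-01  1.692e+02] F [ 0.5 -0.1  0.1] g 0.0517
gripped 24.64 [ 0.4963 -0.1616  0.1161] [-1.800e+02  1.000e-01  1.692e+02] F [-1.3  1.   6.2] g 0.0289
up 25.75 [ 0.4953 -0.1612  0.229 ] [ 1.800e+02 -1.000e-01  1.692e+02] F [ 1.1  0.1 -1.2] g 0.0293
```

View pics/p6.png

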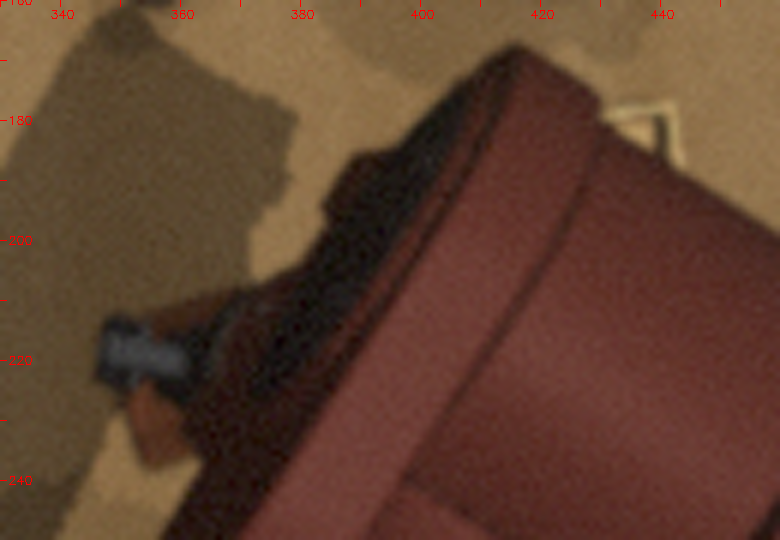

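The arm hides the tray in this view, so I'll check it later. Now I approach the stand 30 mm in front of the seat, feel for the plate, lift about 1 mm, and advance gently.

```bash
cat >> h.py <<'E'
S=np.array([.5704,.0260]); a=np.radians(-10.8); ex=np.array([np.cos(a),np.sin(a)]); ey=np.array([-ex[1],ex[0]])
def sp(x,y=0): return S+x*ex+y*ey
def force(l="",n=8):
    F=[]
    for _ in range(n): robot.pause(.04); F.append(robot.observe()["ft_force"])
    o=robot.observe(); F=np.mean(F,0); d=o["tool_pos"][:2]-S
    r=np.array([F[:2]@ex,F[:2]@ey,F[2]]); print(l,round(o["time"],2),"stand F",np.round(r,2),"std pos",np.round([1e3*d@ex,1e3*d@ey,1e3*o["tool_pos"][2]],2),"rot",np.round(o["tcp_rot"],2)); return r
E
python3 - <<'E'
from h import *
go(*sp(-.03),.20); robot.line_to([*sp(-.03),.115],.12); robot.pause(.3); f0=force("free")
f=robot.grab_frame("scene"); crop("scene",250,130,370,230,6,"p7",f)
print(px("scene",[[*sp(-.03),.008],[*sp(0),.008]]))
print(robot.line_to([*sp(-.03),.102],.015,guard=4)); st(); force("touch")
E
```

```text
free 28.06 stand F [-0.18  0.12 -1.22] std pos [-3.00e+01  2.00e-02  1.15e+02] rot [180.   -0.  169.2]
[[297.46336206 207.79514186]
 [305.43108013 201.27624275]]
True
 28.73 [0.5409 0.0316 0.1061] [-180.    -0.   169.2] F [-0.9  0.6  5.4] g 0.0293
touch 29.06 stand F [-0.81  0.41  5.3 ] std pos [-3.0040e+01  4.0000e-02  1.0615e+02] rot [-180.    -0.   169.2]
```

View pics/p7.png

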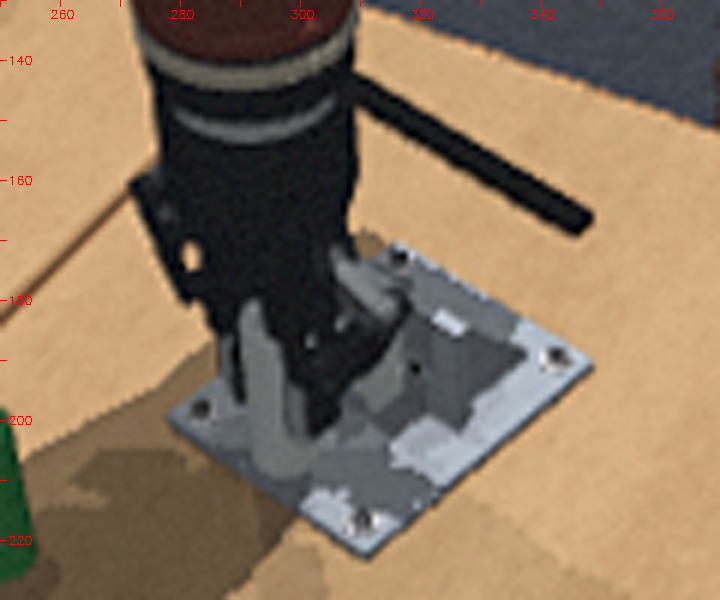

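The sleeve stands upright on the plate in front of the V, with its foot at about (297,208), and it touches at TCP z 0.1062. I lift 1 mm and approach the V under guard.

```bash
python3 - <<'E'
from h import *
z=.1074
robot.line_to([*sp(-.03),z],.02); f0=force("clear")
robot.line_to([*sp(-.006),z],.05)
print(robot.line_to([*sp(.006),z],.006,guard=3)); robot.pause(.2); f=force("contact"); print("net",f-f0)
E
```

```text
clear 29.65 stand F [-0.02 -0.04 -1.12] std pos [-30.09  -0.   107.26] rot [ 1.800e+02 -1.000e-01  1.692e+02]
True
contact 32.02 stand F [ 0.03  0.04 -1.34] std pos [2.6000e-01 1.0000e-02 1.0628e+02] rot [180.    -0.23 169.2 ]
net [ 0.050552    0.08465676 -0.21852493]
```

```bash
python3 - <<'E'
from h import *
z=.1074
x=.0005
robot.line_to([*sp(x),z],.01); r=force("reset",5)
while r[0]>-5 and x<.005:
    x+=.0005; g=robot.line_to([*sp(x),z],.004,guard=6); r=force(f"{x*1e3:.1f} {g}",5)
E
```

```text
reset 32.48 stand F [ 0.04  0.04 -1.17] std pos [4.7000e-01 3.0000e-02 1.0736e+02] rot [180.    -0.23 169.2 ]
1.0 False 32.97 stand F [ 0.17  0.13 -1.23] std pos [9.8000e-01 1.0000e-02 1.0738e+02] rot [180.    -0.23 169.2 ]
1.5 False 33.45 stand F [-3.33  0.58 -0.15] std pos [1.230e+00 6.000e-02 1.073e+02] rot [179.99  -0.26 169.2 ]
2.0 False 33.93 stand F [-5.86  0.93  1.39] std pos [  1.34   0.11 107.17] rot [179.99  -0.31 169.21]
```

Contact comes at about +1.1 mm, with a slope of 5–7 N/mm and little lateral force. I back off slightly, remove the 0.25° tilt left by the guarded stop, and push up to 12 N.

```bash
python3 - <<'E'
from h import *
z=.1074; R=[180,0,169.2]
robot.line_to([*sp(-.002),z],.01); robot.line_to([*sp(-.0021),z],.002,rotation=R); b=force("back")
robot.line_to([*sp(.0005),z],.01,rotation=R)
x=.0015
robot.line_to([*sp(x),z],.003,rotation=R); r=force("1.5",5)-b
for _ in range(10):
    e=12+r[0]
    if abs(e)<.5: break
    x+=np.clip(e/7,-.0006*1e3,.6)*1e-3; robot.line_to([*sp(x),z],.003,rotation=R); r=force(f"{x*1e3:.2f}",5)-b
robot.pause(.5); force("hold"); st()
fs=robot.grab_frame("scene"); crop("scene",270,140,350,220,5,"a",fs); crop("scene",400,200,480,300,4,"b",fs)
A=cv2.imread("pics/a.png");B=cv2.imread("pics/b.png"); cv2.imwrite("pics/p8.png",np.hstack([A,B]))
E
```

```text
back 35.07 stand F [ 0.15  0.31 -1.32] std pos [ -2.09  -0.   107.39] rot [-180.    -0.   169.2]
1.5 36.17 stand F [-5.49  1.1   0.56] std pos [1.0500e+00 7.0000e-02 1.0721e+02] rot [ 1.7999e+02 -6.0000e-02  1.6920e+02]
2.10 36.73 stand F [-7.93  1.16  2.15] std pos [  1.24   0.18 107.13] rot [ 1.7999e+02 -1.1000e-01  1.6921e+02]
2.66 37.27 stand F [-9.44  1.32  3.21] std pos [  1.37   0.26 106.97] rot [ 1.7998e+02 -1.7000e-01  1.6922e+02]
3.01 37.74 stand F [-11.28   2.19   3.65] std pos [  1.45   0.33 106.87] rot [179.98  -0.21 169.22]
3.09 38.2 stand F [-11.51   1.32   3.9 ] std pos [  1.46   0.3  106.86] rot [179.98  -0.22 169.22]
hold 39.03 stand F [-11.12   1.14   3.84] std pos [  1.46   0.32 106.87] rot [179.98  -0.21 169.22]
 39.03 [0.5719 0.026  0.1069] [180.   -0.2 169.2] F [-10.8   3.4   3.1] g 0.0291
```

View pics/p8.png

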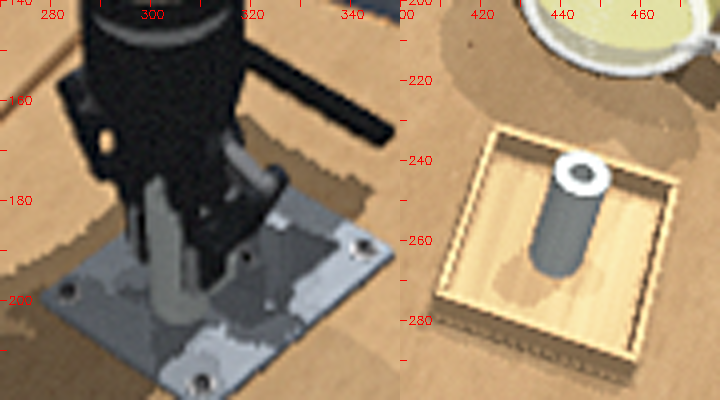

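The tight sleeve stands in the tray (571→ crop; about (442,255)), and the good one is in the V. Net Fz of about +5 N suggests it is bearing on the plate as the arm gives, so I raise it a little and trim the push.

```bash
python3 - <<'E'
from h import *
R=[180,0,169.2]; b=np.array([.1,.15,-1.25]); x=.0031; z=.1074
for _ in range(5):
    z+=.0004; robot.line_to([*sp(x),z],.003,rotation=R); r=force(f"z{z*1e3:.1f}",5)-b
    if r[2]<1.0: break
for _ in range(6):
    e=12.2+r[0]
    if abs(e)<.3: break
    x+=np.clip(e/6,-.5,.5)*1e-3; robot.line_to([*sp(x),z],.003,rotation=R); r=force(f"x{x*1e3:.2f}",6)-b
robot.pause(.8); print("net",force("hold")-b)
E
```

```text
z107.8 39.58 stand F [-9.96  1.46  1.32] std pos [  1.46   0.31 106.94] rot [179.97  -0.22 169.22]
z108.2 40.07 stand F [-8.35  1.94 -1.62] std pos [  1.46   0.29 107.02] rot [179.97  -0.22 169.22]
x3.60 40.63 stand F [-10.55   1.12   0.22] std pos [  1.53   0.32 106.96] rot [179.98  -0.28 169.22]
x3.86 41.13 stand F [-12.15   1.1    1.23] std pos [  1.61   0.32 106.95] rot [179.98  -0.31 169.22]
hold 42.27 stand F [-12.59   1.49   1.11] std pos [  1.57   0.33 106.93] rot [179.98  -0.31 169.22]
net [-12.69131855   1.34015549   2.36262989]
```

```bash
python3 - <<'E'
from h import *
b=np.array([.1,.15,-1.25])
robot.line_to([*sp(.00386),.1084],.003,rotation=[180,0,169.2]); robot.pause(.7); r=force("hold",12)-b; print("net",r)
if abs(r[0]+12)<1.2: robot.job_done(); print("handed in")
E
```

```text
hold 43.72 stand F [-11.57   1.54  -0.43] std pos [  1.57   0.31 106.99] rot [179.98  -0.31 169.22]
net [-11.67277659   1.39281645   0.82107068]
the job is handed in; nothing more can be done
handed in
```

The job is done and handed in at about 44 s on the robot's clock, with the arm still holding the good sleeve pressed into the V.

- **Gauge check:** the left-hand sleeve was the good one. It slid fully home on the pin: I released it there, and its top appeared where a sleeve that is home should be. I did not try the other sleeve on the pin; I took it to be the tight one because the first fitted.
- **Tray:** the tight sleeve is standing upright in the tray, confirmed in the last picture.
- **V and push:** the last reading before hand-in was 11.7 N along the stand's +x, with 1.4 N sideways and 0.8 N vertical. The tool was tilted about 0.3°.
- **Left alone:** I did not touch the U-bolt, bottle, spatula or green look-alikes.

**Things that disagreed:**
- The first guarded approach to the V stopped early on a false trigger, with no contact, so I repeated it in small steps.
- At the first 12 N push the sleeve bore on the plate or saddle with about 5 N vertically. I raised the commanded height about 1 mm and trimmed the push, which brought that down to 0.8 N. I did not check whether the sleeve's foot is clear of the plate or just touching it.

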